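# Stack the empty crate on the crate of blood tubes

### The arm

A 6-joint arm with a two-finger parallel gripper is mounted at the origin on the work surface. World frame = base frame: x ahead of the robot, y to its left, z up, the work surface at z = 0. Lengths are in m, angles in rad, forces in N, time in s.
With the tool pointing down it reaches from about 0.3 to 0.875 m from the base axis. Payload 4.2 kg.
Tool frame: the origin (TCP) lies on the centre line of the jaws, within the pads' length; the fingertips stand 8 mm ahead of it and the grasp point (between the pads) lies 11 mm behind it (r.tip_extent is the z of the fingertips in the tool frame, in m); z points along the fingers, y is the line along which they close (so a half turn about z gives the same grasp; the last joint's range is limited). The gripper opens to 85 mm and grips with 20 to 120 N. Pads are 22 mm wide; open, the fingers measure 114 mm over their backs; the gripper's body (76 mm by 85 mm) begins 54 mm behind the grasp point. The pads swing forward as they close: fully open they stand 13 mm farther back than shut.
Start: joints at [-1.309, 0.32, 1.565, -0, 1.257, -0.02], TCP at [0.16, -0.552, 0.239] pointing down, gripper open.
Joint ranges: [-3.11, 3.11], [-0.84, 2.01], [0.21, 2.61], [-1.34, 4.49], [0.05, 2.63], [-2.56, 2.56]. Speed limits (rad/s): [2.57, 2.57, 3.14, 3.14, 3.14, 3.14].

### API

Orientations are given as a rotation vector (axis times angle).
In Python, from rig import r gives the robot as it stands.
- The arm moves only by the tool jog_arm, called after "Request:" as name(argument=value, ...), one argument or row to a line, values as JSON. Schema: {"type":"object","properties":{"deltas":{"type":"object","properties":{"segments":{"type":"array","items":{"type":"array","items":{"type":"number"},"minItems":6,"maxItems":6},"minItems":1,"maxItems":12}},"additionalProperties":false,"required":["segments"]},"jaw":{"type":"number"},"force":{"type":"number"},"only":{"type":"string"},"quiet":{"type":"boolean"},"lines":{"type":"string"}},"required":["deltas"],"additionalProperties":false}. deltas is an object whose key "segments" holds a list of rows, 1 to 12 of them, each of 6 numbers: dx, dy, dz in shares of 0.5 m (1.0 is 0.5 m), then a rotation vector rx, ry, rz in a scale on which 1.0 is 4 rad; each row is the pose to reach, as a shift and turn from the pose commanded when the call began, along the tool's axes at that moment; what a row does not reach only later rows make up. A row lasts 1/10 s, in which the tool goes at most 0.05 m and 0.15 rad, less where a joint would pass 70% of its speed; a pose out of reach is approached as far as the arm can. jaw is the finger opening in m, set as the call begins (left out keeps the last). The fingers move at their own pace and stop on an object; force is the grip in N (left out, the last holds). Time passes only in rows, so rows that do not move let the fingers close. The tool returns the time, the measured TCP pose, the force, the opening and the grip force at its end. only (a regular expression) keeps the lines of the reply that match it, lines (a string "A,B") keeps lines A to B, and quiet returns only ok. Input that does not fit is refused with a message, and nothing moves.
- r.get_state(): the state, without advancing time (a new reading comes with each control period).
- r.snapshot(name): name is "scene" or "side" or "wrist"; returns (picture, depth): 384x512x3 uint8, red, green, blue; 384x512 float32, m along the optical axis (not along the pixel's ray), 0 where there is no reading.
- r.camera_model(name): a dict with "K" (3x3 intrinsics, pixels), "pose" (4x4, takes a point from camera to world coordinates). Camera axes: x right, y up, looking along -z (the intrinsics and any distortion apply to the point x, -y, -z); pixel columns grow to the right and rows downward; lengths in m; the calibration is good to about 2 mm. A picture is of the moment at which its call begins: read the wrist's pose just before it. camera_model takes no time and is no camera call; for the wrist camera it gives the pose at the moment of the call.
- r.close_job(): hands the job in; it is judged then, once.
Trained networks look in the newest picture that a camera, given by its name, has taken for a name from the list of things; names that differ only in an ending like _2 or _b are one class to them, and where a whole thing is asked for, a point or a joint stands for the part that bears it (a point fixed in the world has none). Each returns a list of dicts, best first, with "score" (0 to 1); they miss things now and then, are a little off and sometimes report something else, mostly with a low value. They report only what shows in the picture. A call takes as long as a camera call.
- r.outline_of(camera, query): "region" (384x512 bool, what is visible of it) and "rect" ([centre column, centre row, width, height] in pixels, round what is visible of it).
- r.place_of(camera, query): "pixel" ([column, row] in pixels: a listed point, or the origin of a listed thing).
The state is a dict: "time": time; "joint_positions": joint angles; "qvel": joint speeds; "effort": joint torques, N m; "position": TCP position; "eef_rot": TCP orientation; "ft_force": force on the tool from outside, world axes, zero at the start; "ft_torque": the same for the moment, N m; "gripper_width": finger opening in m; "grasp_force": force on a finger pad.
Only numpy, scipy, OpenCV 4.12 (cv2) and the standard library are available. Lean on these libraries where they do the work, as an engineer would, in place of code of your own. Each camera call takes 0.05 s, during which the arm holds its last target. There are 200 camera calls.

### The job

Stack the empty grey crate squarely on top of the crate that holds the capped sample tubes. It stands the same way round as that one, so as it is its skids would drop between the bars and nest down on to the tubes: turn it half a turn so that its skids rest on the two cross bars. Set it down rather than dropping it, leave the tube crate where it stands, and do not disturb the crate of small white jars.

Things in the scene. Friction and masses are not known exactly. Their poses are not given: they have to be found in the camera images.
- empty_crate: Empty grey plastic crate, loose, 0.3 kg, 180 (x) x 116 (y) x 80 mm, lip 188 x 124. Tray 40 mm deep, wall 4, on two cross skids 22 wide (x), 100 long (y), 36 high at x = -66 and +22. Two cross bars, top flush with the rim, 18 wide, 8 thick, at x = +66 and -22. Origin: centre of the footprint, underside of skids; x along the length to the end with the near bar; z up.
- carry_bar (a point): Middle of the empty crate's bar at x = -22 mm, at half its thickness (76 mm above the crate's origin); axes as the crate's. A grip to carry it by: pinch the bar's 18 mm along the crate's x from above, one finger down in the tray on either side (free for 56 mm towards -x, 70 mm towards +x; tray floor 36 mm below this point).
- tube_crate: Crate of the same moulding, origin and axes, loose, 0.75 kg; seven capped sample tubes (80 mm long, 15 mm thick, purple caps) lie crosswise in it, below its bars. A crate turned half a turn to it stacks with its skids on these bars, origins 80 mm apart in height, one over the other; the same way round its skids sink between the bars.
- jar_crate: Crate of the same moulding, origin and axes, loose, 0.75 kg, with six small white jars (33 mm wide, 26 mm high) standing in it. Not used; leave it alone.

How it is judged:
At the end, for the whole second after the job is handed in: The empty crate rests on the tube crate's bars, turned half a turn: origins within 15 mm seen from above, 74 to 86 mm apart in height, sides parallel within 10 degrees, both level within 3.4 degrees and at rest; the tube crate on the table, within 40 mm of its start (horizontal distance between empty_crate and tube_crate below 0.015 m and z of empty_crate in the frame of tube_crate between 0.074 and 0.086 m and angle between the x axis of empty_crate and the x axis of tube_crate, either way round below 0.175 rad and x of carry_bar in the frame of tube_crate above 0 m and angle between each of empty_crate, tube_crate's own z axis and vertical below 0.06 rad and height (world z) of tube_crate below 0.01 m and distance of tube_crate from where it was at the start of the episode below 0.04 m and linear speed of each of empty_crate, tube_crate below 0.02 m/s); the robot touches nothing.
It fails at once if the empty crate is dropped: it falls free of the fingers at more than 0.6 m/s (about 2 cm of fall) (linear speed of empty_crate above 0.6 m/s and contact force between empty_crate and the fingers below 0.1 N).
It fails at once if the crate of jars is shoved more than 40 mm from its place (distance of jar_crate from where it was at the start of the episode above 0.04 m).
It also fails if it takes over 40 s, if anything falls off the work surface, if the arm or the gripper's body presses on something with over 40 N, if the wrist force passes 120 N, or if a joint passes its speed limit or range.

## Working session

There is one attempt and no reset: what is moved stays moved. The work goes in short steps, Python scripts to look and compute and a tool call to move; the robot and the scene stay as the last step left them, time stands still between calls to the robot, and variables do not carry over. Pictures are saved under pics/ and viewed, at most 10 in all, crops included, and the job is handed in when it is done.

```bash
mkdir -p pics; ls; python3 - <<'E'
from rig import r
import cv2, numpy as np
s=r.get_state(); print(s['time'],s['position'],s['eef_rot'],s['gripper_width'],r.tip_extent)
ims=[]
for c in ['scene','side']:
    im,d=r.snapshot(c); ims.append(im); np.savez(f'{c}0.npz',im=im,d=d,K=r.camera_model(c)['K'],T=r.camera_model(c)['pose'])
    print(c,r.camera_model(c).keys(), np.round(r.camera_model(c)['pose'],3).tolist())
    for q in ['empty_crate','tube_crate','jar_crate']:
        for o in r.outline_of(c,q)[:2]: 
            print(q,o['score'],np.round(o['rect']),o['region'].sum())
            
        print(' place',[(p['score'],np.round(p['pixel'],1)) for p in r.place_of(c,q)[:2]])
    print('bar',[(p['score'],np.round(p['pixel'],1)) for p in r.place_of(c,'carry_bar')[:2]])
    cv2.imwrite(f'pics/{c}0.png',cv2.cvtColor(im,cv2.COLOR_RGB2BGR))
E
```

```text
pics
0.0 [ 0.15975588 -0.55188666  0.23847072] [-3.10873179e+00 -4.40902723e-01  3.67312752e-04] 0.08564445039919726 0.008
scene dict_keys(['K', 'pose']) [[0.061, -0.811, 0.581, 1.188], [0.998, 0.041, -0.047, -0.045], [0.014, 0.583, 0.812, 0.943], [0.0, 0.0, 0.0, 1.0]]
empty_crate 0.94 [258. 211.  79.  56.] 3913
 place [(0.59, array([256.3, 220.3]))]
 place [(0.76, array([356.4, 195.6])), (0.23, array([254.6, 220.5]))]
jar_crate 0.6 [140. 207.  84.  59.] 3877
 place [(0.59, array([147.2, 215.8]))]
bar [(0.76, array([243.4, 203.8]))]
side dict_keys(['K', 'pose']) [[-0.766, 0.402, -0.501, 0.114], [-0.642, -0.497, 0.584, 0.502], [-0.014, 0.769, 0.639, 0.644], [0.0, 0.0, 0.0, 1.0]]
empty_crate 0.67 [240. 186. 111.  89.] 5371
 place [(0.75, array([240.2, 201.7]))]
tube_crate 0.91 [147. 292. 141. 127.] 9884
 place [(0.77, array([154., 307.]))]
jar_crate 0.96 [332. 135.  82.  68.] 3717
 place [(0.79, array([328.7, 153.4]))]
bar [(0.73, array([244.7, 170.1])), (0.4, array([330. , 150.6]))]
```

View pics/scene0.png

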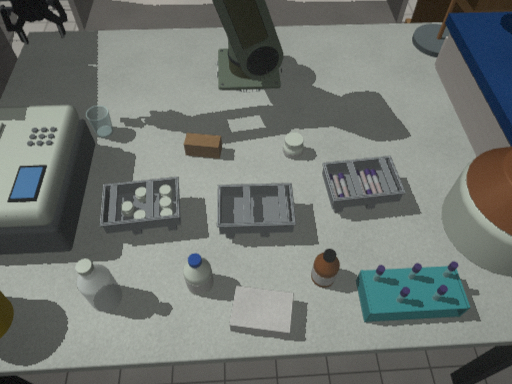

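View pics/side0.png

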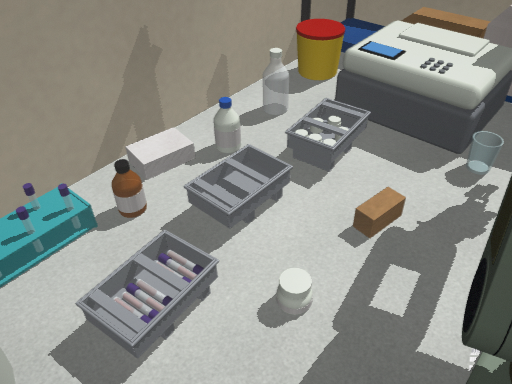

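The scene picture shows the jar crate at (140,205), the empty crate at (256,207) and the tube crate at (362,182), all with their long sides near world y. Next I'll fit the rims from depth.

```bash
cat > h.py <<'E'
import numpy as np, cv2
from scipy.optimize import minimize
def cloud(im,d,K,T):
    v,u=np.nonzero(d>0); z=d[v,u]
    p=np.stack([(u-K[0,2])/K[0,0]*z,-(v-K[1,2])/K[1,1]*z,-z],1)
    return p@T[:3,:3].T+T[:3,3], im[v,u]
def topmap(P,C,c,half=.15,res=.001,zr=(0.02,.11)):
    n=int(2*half/res); o=np.zeros((n,n,3),np.uint8); hm=np.zeros((n,n))
    m=(abs(P[:,0]-c[0])<half)&(abs(P[:,1]-c[1])<half)&(P[:,2]<.15)
    for p,cc in zip(P[m],C[m]):
        i,j=int((p[0]-c[0]+half)/res),int((p[1]-c[1]+half)/res)
        if i<n and j<n and p[2]>=hm[i,j]: hm[i,j]=p[2]; o[i,j]=cc
    return o,hm
def model(P,x,y,a):
    "score of points against rim+bars top template (z~.08), a=yaw of crate x"
    c,s=np.cos(a),np.sin(a); q=(P[:,:2]-[x,y])@np.array([[c,-s],[s,c]])
    return q
def inside(q):
    X,Y=q[:,0],q[:,1]
    out=(abs(X)<.094)&(abs(Y)<.062); inn=(abs(X)<.086)&(abs(Y)<.054)
    bar=(abs(X-.066)<.009)|(abs(X+.022)<.009)
    return out&(~inn|bar), out
def fit(P,c,rad=.14,zlo=.07,zhi=.09):
    m=np.hypot(*(P[:,:2]-c).T)<rad; P=P[m]
    top=P[(P[:,2]>zlo)&(P[:,2]<zhi)]; low=P[P[:,2]<=.06]
    rc=cv2.minAreaRect(top[:,:2].astype(np.float32)*1000)
    def cost(v):
        t,_=inside(model(top,*v)); l,_=inside(model(low,*v)); return -(t.sum()-1.0*l.sum())
    w,h=rc[1]; a=np.deg2rad(rc[2])+(0 if w>h else np.pi/2)
    best=[]
    for k in (0,np.pi):
        b=min((minimize(cost,[rc[0][0]/1000+dx,rc[0][1]/1000+dy,a+k],method='Nelder-Mead',options=dict(initial_simplex=np.array([[0,0,0],[.008,0,0],[0,.008,0],[0,0,.06]])+[rc[0][0]/1000+dx,rc[0][1]/1000+dy,a+k])) for dx in(-.005,0,.005) for dy in (-.005,0,.005)),key=lambda r:r.fun)
        best.append((b.fun,*np.round(b.x,4)))
    return rc,np.median(top[:,2]),len(top),best
E
python3 - <<'E'
from h import *
for c in ['scene','side']:
    f=np.load(f'{c}0.npz'); P,C=cloud(f['im'],f['d'],f['K'],f['T'])
    np.savez(f'{c}_P.npz',P=P,C=C); d=f['d']
    px={'scene':{'e':(256,207),'t':(362,182),'j':(140,205)},'side':{'e':(240,183),'t':(150,292),'j':(330,133)}}[c]
    ims=[]
    for k,(u,v) in px.items():
        z=d[v,u]; K=f['K']; w=f['T']@[(u-K[0,2])/K[0,0]*z,-(v-K[1,2])/K[1,1]*z,-z,1]
        rc,zt,n,b=fit(P,w[:2]); print(c,k,np.round(w[:3],3),np.round(rc[0],1),np.round(rc[1],1),round(rc[2],1),round(zt,4),n,b)
        if k!='j': ims.append(topmap(P,C,b[0][1:3],.13,.002)[0])
    o=np.hstack(ims); cv2.imwrite(f'pics/top_{c}.png',cv2.resize(o[...,::-1],None,fx=3,fy=3,interpolation=0))
E
```

```text
scene e [ 0.596 -0.007  0.039] [612.5  -9.9] [188.4 126.8] 89.1 0.0788 1378 [(np.float64(-641.0), np.float64(0.5887), np.float64(-0.0098), np.float64(1.5583)), (np.float64(154.0), np.float64(0.5881), np.float64(-0.0098), np.float64(4.6996))]
scene t [0.532 0.279 0.041] [545.3 271. ] [126.8 189.7] 4.9 0.0784 1294 [(np.float64(-45.0), np.float64(0.5242), np.float64(0.2685), np.float64(1.6513)), (np.float64(33.0), np.float64(0.4243), np.float64(0.3306), np.float64(4.7262))]
scene j [ 0.575 -0.301  0.04 ] [ 587.1 -291.8] [128.4 187.9] 4.7 0.0786 1435 [(np.float64(83.0), np.float64(0.5592), np.float64(-0.2977), np.float64(1.6888)), (np.float64(-353.0), np.float64(0.5604), np.float64(-0.2971), np.float64(4.8733))]
side e [ 0.626 -0.025  0.04 ] [610.4  -7.7] [191.3 126.1] 88.7 0.0795 2058 [(np.float64(37.0), np.float64(0.6553), np.float64(-0.0333), np.float64(1.1341)), (np.float64(-0.0), np.float64(0.8442), np.float64(0.0227), np.float64(5.0297))]
side t [0.545 0.278 0.052] [542.8 273.8] [126.4 188.4] 4.6 0.0799 3787 [(np.float64(-205.0), np.float64(0.5685), np.float64(0.2634), np.float64(1.633)), (np.float64(-79.0), np.float64(0.5701), np.float64(0.2457), np.float64(4.786))]
side j [ 0.586 -0.3    0.039] [ 585. -288.] [126.2 193.4] 5.2 0.0788 1368 [(np.float64(-330.0), np.float64(0.6106), np.float64(-0.3273), np.float64(1.6934)), (np.float64(-147.0), np.float64(0.5796), np.float64(-0.284), np.float64(4.7973))]
```

```bash
python3 - <<'E'
from h import *
Ps=[np.load(f'{c}_P.npz')['P'] for c in('scene','side')]
for n,x,y,a in [('e',.6115,-.0088,np.deg2rad(88.9)),('t',.544,.2724,np.deg2rad(94.75))]:
    for P in Ps:
        q=model(P,x,y,a); m=(abs(q[:,1])<.05)&(abs(q[:,0])<.1)&(P[:,2]>.072)&(P[:,2]<.09)
        X=q[m,0]; print(n,np.histogram(X,np.arange(-.1,.101,.008))[0], [round(float(np.median(X[abs(X-b)<.016])),4) if (abs(X-b)<.016).any() else None for b in(-.066,-.022,.022,.066)])
E
```

```text
e [ 48  74   0   0   0   0   0   0  62 110  78   0   0   0   0   0   0   0
   0  68 109  77   0 106   7] [None, -0.0234, None, 0.0643]
e [  7 160  31   0   0   0   0   0  19 121 164  59   0   0   0   0   0   0
   0  25 137 189  60  94 124] [None, -0.0175, None, 0.0702]
t [ 61  54   0   0   0   0   0   0  82  97  63   0   0   0   0   0   0   0
   0  91  95  57  19 100   1] [None, -0.0252, None, 0.0625]
t [  4 289  17   0   0   0   0   0  37 252 280  84   0   0   0   0   0   0
   0  55 308 349  73 201 186] [None, -0.0188, None, 0.0686]
```

View pics/top_side.png

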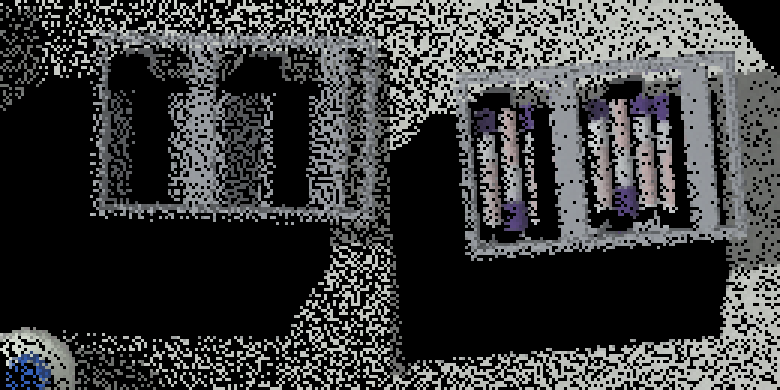

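Both crates have +x towards +y (bars at −22 and +66 mm), which the top map confirms. The empty crate is at (0.6115, −0.0088) with yaw 88.9°. The tube crate is at (0.544, 0.2724) with yaw 94.75°.

```bash
cat > go.py <<'E'
import sys,numpy as np
from scipy.spatial.transform import Rotation as R
from rig import r
x,y,z,psi=map(float,sys.argv[1:5]); p=np.deg2rad(psi)
s=r.get_state(); Rc=R.from_rotvec(s['eef_rot'])
Rt=R.from_matrix(np.array([[np.cos(p),np.sin(p),0],[np.sin(p),-np.cos(p),0],[0,0,-1]]))
print('t',s['time'],'pos',np.round(s['position'],4),'d',np.round(Rc.inv().apply(np.array([x,y,z])-s['position']),4),'rot',np.round((Rc.inv()*Rt).as_rotvec(),4),'q',np.round(s['joint_positions'],2),'w',round(s['gripper_width'],4),'f',np.round(s['ft_force'],1),round(s['grasp_force'],1))
E
python3 go.py .6111 -.0308 .20 -1.1
python3 - <<'E'
from h import *
P=np.vstack([np.load(f'{c}_P.npz')['P'] for c in('scene','side')])
for c in [(.611,-.031),(.577,.13),(.542,.294)]:
    d=np.hypot(P[:,0]-c[0],P[:,1]-c[1]); m=(d<.2)&(P[:,2]>.09)&(P[:,2]<.3); print(c,m.sum(),[np.round(p,2) for p in P[m][np.argsort(-P[m][:,2])][:200:60]])
E
```

```text
t 0.8 pos [ 0.1599 -0.5523  0.2393] d [ 0.5784 -0.3755  0.0393] rot [ 1.00e-04 -0.00e+00  3.01e-01] q [-1.31  0.32  1.56  0.    1.26 -0.02] w 0.0855 f [ 0.1 -0.7 -0.6] 0.0
(0.611, -0.031) 357 [array([ 0.78, -0.14,  0.13]), array([ 0.77, -0.14,  0.13]), array([ 0.77, -0.13,  0.12]), array([ 0.76, -0.15,  0.1 ])]
(0.577, 0.13) 320 [array([0.76, 0.15, 0.12]), array([0.77, 0.15, 0.12]), array([0.77, 0.16, 0.12]), array([0.77, 0.16, 0.1 ])]
(0.542, 0.294) 0 []
```

The manual's scale: shifts go in shares of 0.5 m and turns go in shares of 4 rad. Converting my numbers, 0.49 m / 0.5 = 0.98, 0.45 m / 0.5 = 0.9, 0.03 rad / 4 = 0.0075.

Request:
jog_arm(
  deltas={"segments": [[0.1,-0.066,0,0,0,0.0075],[0.18,-0.12,0,0,0,0.015],[0.26,-0.172,0.008,0,0,0.0225],[0.34,-0.224,0.016,0,0,0.03],[0.42,-0.276,0.024,0,0,0.0375],[0.5,-0.328,0.032,0,0,0.045],[0.58,-0.38,0.04,0,0,0.0525],[0.66,-0.432,0.048,0,0,0.06],[0.74,-0.484,0.056,0,0,0.065],[0.82,-0.536,0.064,0,0,0.07],[0.9,-0.588,0.072,0,0,0.075],[0.98,-0.64,0.078,0,0,0.0753]]},
  jaw=0.055,
)

```text
time: 2.0
position: [0.5427, -0.107, 0.2003]
eef_rot: [3.141, -0.03, 0.0]
ft_force: [0.9, -1.0, 0.0]
gripper_width: 0.0553
grasp_force: 0.0
```

```bash
python3 go.py .6111 -.0308 .2 -1.1
```

```text
t 2.0 pos [ 0.5427 -0.107   0.2003] d [ 0.067  -0.0775  0.0002] rot [ 0.0003 -0.0003 -0.0001] q [-0.22  0.31  1.68 -0.    1.15  1.37] w 0.0553 f [ 0.9 -1.   0. ] 0.0
```

In the tool's units: -0.0775 m / 0.5 = -0.155, 0.067 m / 0.5 = 0.134.

Request:
jog_arm(
  deltas={"segments": [[0.05,-0.058,0,0,0,0],[0.1,-0.116,0,0,0,0],[0.134,-0.155,0,0,0,0],[0.134,-0.155,0,0,0,0],[0.134,-0.155,0,0,0,0]]},
  lines="1,2",
)

```text
time: 2.5
position: [0.6098, -0.0323, 0.1999]
```

```bash
python3 - <<'E'
from rig import r
import cv2,numpy as np
from h import *
K=r.camera_model('wrist'); im,d=r.snapshot('wrist')
for p in r.place_of('wrist','carry_bar')[:2]:
    u,v=p['pixel']; T=np.array(K['pose']); k=np.array(K['K']); z=d[int(v),int(u)]
    print(p['score'],p['pixel'],z,T@[(u-k[0,2])/k[0,0]*z,-(v-k[1,2])/k[1,1]*z,-z,1])
P,C=cloud(im,d,k,T); m=(P[:,2]>.07)&(P[:,2]<.09); q=model(P,.6115,-.0088,np.deg2rad(88.9)); mi=m&(abs(q[:,1])<.05)&(abs(q[:,0]+.022)<.02)
print(mi.sum(),np.percentile(q[mi,0],[2,50,98]),P[mi].mean(0))
cv2.imwrite('pics/w1.png',im[...,::-1])
E
python3 go.py .6111 -.0308 .064 -1.1
```

```text
0.79 [252.6, 181.5] 0.26726148 [ 0.60991762 -0.03013785  0.08016706  1.        ]
2693 [-0.03018897 -0.02168017 -0.01310541] [ 0.61422397 -0.03048825  0.08056243]
t 2.6 pos [ 0.6093 -0.0333  0.2002] d [ 0.0019 -0.0026  0.1362] rot [ 0.0004  0.0008 -0.0007] q [-0.07  0.4   1.54 -0.    1.2   1.52] w 0.0546 f [ 0.6 -0.2  0. ] 0.0
```

View pics/w1.png

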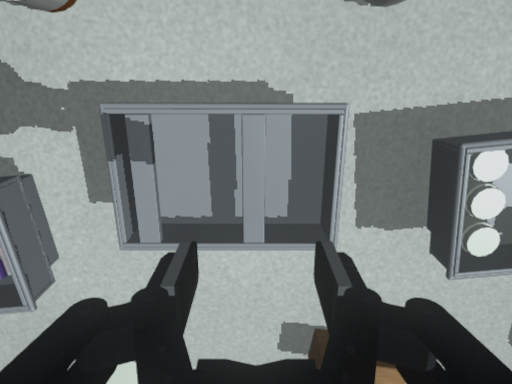

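The wrist picture shows the bar at (253,181) between the open fingers at (180,270) and (330,270). The jar crate is well clear at the right. I'll go down and grip.

In the tool's units: 0.136 m / 0.5 = 0.272, -0.002 m / 0.5 = -0.004.

Request:
jog_arm(
  deltas={"segments": [[0.002,-0.004,0.08,0,0,0],[0.002,-0.004,0.16,0,0,0],[0.002,-0.004,0.22,0,0,0],[0.002,-0.004,0.26,0,0,0],[0.002,-0.004,0.272,0,0,0],[0.002,-0.004,0.272,0,0,0]]},
)

```text
time: 3.2
position: [0.6104, -0.0314, 0.064]
eef_rot: [3.141, -0.032, -0.002]
ft_force: [0.1, -0.4, 0.6]
gripper_width: 0.055
grasp_force: 0.0
```

Request:
jog_arm(
  deltas={"segments": [[0,0,0,0,0,0],[0,0,0,0,0,0],[0,0,0,0,0,0],[0,0,0,0,0,0],[0,0,0,0,0,0]]},
  jaw=0,
  force=70,
)

```text
time: 3.7
position: [0.612, -0.0306, 0.066]
eef_rot: [3.141, -0.03, 0.004]
ft_force: [-1.4, 0.8, 5.8]
gripper_width: 0.0164
grasp_force: 68.5
```

```bash
python3 go.py .6111 -.0308 .2 -1.1
```

```text
t 3.7 pos [ 0.612  -0.0306  0.066 ] d [-0.0005  0.0003 -0.134 ] rot [ 0.0004 -0.0028  0.0002] q [-0.07  0.53  1.7  -0.    0.91  1.52] w 0.0164 f [-1.4  0.8  5.8] 68.5
```

In the tool's units: -0.15 m / 0.5 = -0.3, -0.145 m / 0.5 = -0.29.

Request:
jog_arm(
  deltas={"segments": [[0,0,-0.02,0,0,0],[0,0,-0.06,0,0,0],[0,0,-0.12,0,0,0],[0,0,-0.18,0,0,0],[0,0,-0.24,0,0,0],[0,0,-0.29,0,0,0],[0,0,-0.3,0,0,0],[0,0,-0.3,0,0,0]]},
)

```text
time: 4.5
position: [0.6109, -0.0305, 0.2145]
eef_rot: [3.141, -0.03, 0.001]
ft_force: [-0.4, 0.3, -3.5]
gripper_width: 0.0164
grasp_force: 68.6
```

```bash
python3 go.py .5422 .2943 .215 184.75
python3 - <<'E'
from rig import r
import cv2
im,d=r.snapshot('side'); cv2.imwrite('pics/s2.png',im[...,::-1])
E
```

```text
t 4.5 pos [ 0.6109 -0.0305  0.2145] d [-0.0749 -0.3234 -0.0006] rot [-8.0000e-04 -3.0000e-04  3.0396e+00] q [-0.07  0.39  1.52 -0.    1.23  1.52] w 0.0164 f [-0.4  0.3 -3.5] 68.6
```

View pics/s2.png

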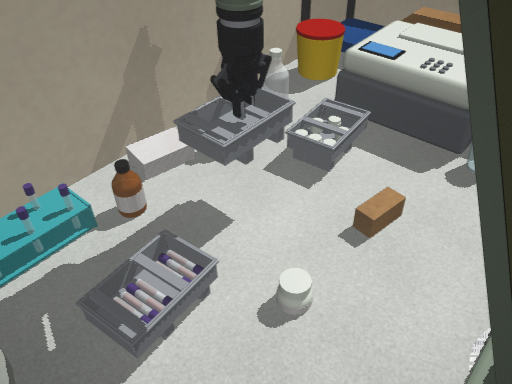

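The side picture shows the empty crate hanging level in the gripper at (235,125), with the tube crate at (150,292). Now I'll carry it and turn it.

In the tool's units: -0.2 m / 0.5 = -0.4, -0.15 m / 0.5 = -0.3, -1.5 rad / 4 = -0.375.

Request:
jog_arm(
  deltas={"segments": [[-0.004,-0.01,0,0,0,-0.015],[-0.01,-0.03,0,0,0,-0.045],[-0.016,-0.06,0,0,0,-0.08],[-0.024,-0.1,0,0,0,-0.115],[-0.032,-0.14,0,0,0,-0.15],[-0.04,-0.18,0,0,0,-0.185],[-0.048,-0.22,0,0,0,-0.22],[-0.056,-0.26,0,0,0,-0.255],[-0.064,-0.3,0,0,0,-0.29],[-0.074,-0.34,0,0,0,-0.325],[-0.082,-0.37,0,0,0,-0.355],[-0.09,-0.4,0,0,0,-0.375]]},
)

```text
time: 5.75
position: [0.5685, 0.1708, 0.2117]
eef_rot: [-2.313, -2.123, 0.007]
ft_force: [0.2, -0.0, -3.3]
gripper_width: 0.0165
grasp_force: 68.6
```

```bash
python3 go.py .5422 .2943 .215 184.75
```

```text
t 5.75 pos [0.5685 0.1708 0.2117] d [ 0.1208 -0.0368 -0.0034] rot [-0.0049 -0.0027 -1.7394] q [ 0.27  0.37  1.56 -0.    1.22  0.36] w 0.0165 f [ 0.2 -0.  -3.3] 68.6
```

In the tool's units: 0.117 m / 0.5 = 0.234, 0.05 m / 0.5 = 0.1, -1.64 rad / 4 = -0.41.

Request:
jog_arm(
  deltas={"segments": [[0.02,-0.006,0,0,0,-0.035],[0.04,-0.012,0,0,0,-0.07],[0.06,-0.018,0,0,0,-0.105],[0.08,-0.024,0,0,0,-0.14],[0.1,-0.03,0,0,0,-0.175],[0.12,-0.036,0,0,0,-0.21],[0.14,-0.042,0,0,0,-0.245],[0.16,-0.048,0,0,0,-0.28],[0.18,-0.054,0,0,0,-0.315],[0.2,-0.06,0,0,0,-0.35],[0.22,-0.066,0,0,0,-0.385],[0.234,-0.072,0,0,0,-0.41]]},
  quiet=true,
)

```text
ok
```

Request:
jog_arm(
  deltas={"segments": [[0.004,-0.004,0,0,0,-0.015],[0.006,-0.006,0,0,0,-0.025],[0.006,-0.006,0,0,0,-0.025],[0.006,-0.006,0,0,0,-0.025],[0.006,-0.006,0,0,0,-0.025]]},
)

```text
time: 7.45
position: [0.5413, 0.287, 0.2133]
eef_rot: [0.123, -3.138, 0.001]
ft_force: [0.1, -0.1, -4.1]
gripper_width: 0.0161
grasp_force: 68.6
```

```bash
python3 go.py .5422 .2943 .215 184.75
cat > look.py <<'E'
from rig import r
import sys
from h import *
tag=sys.argv[1]; zc=float(sys.argv[2])
for c in ('scene','side'):
    im,d=r.snapshot(c); M=r.camera_model(c); P,C=cloud(im,d,np.array(M['K']),np.array(M['pose']))
    cv2.imwrite(f'pics/{c}{tag}.png',im[...,::-1])
    o=r.outline_of(c,'empty_crate'); print([(x['score'],x['rect']) for x in o[:2]])
    reg=o[0]['region'] if o else np.ones(d.shape,bool)
    reg=cv2.dilate(reg.astype(np.uint8),np.ones((9,9)))>0
    m=reg[d>0]&(abs(P[:,2]-zc)<.02)&(np.hypot(P[:,0]-.544,P[:,1]-.27)<.2)
    Q=P[m]; hi=Q[Q[:,2]>zc-.012]; A=np.c_[hi[:,:2]-[.544,.2724],np.ones(len(hi))]
    for _ in range(4):
        co=np.linalg.lstsq(A,hi[:,2],rcond=None)[0]; k=abs(A@co-hi[:,2])<.006; A,hi=A[k],hi[k]
    rc=cv2.minAreaRect(hi[:,:2].astype(np.float32)*1000); print(c,np.round(rc[0],1),np.round(rc[1],1),round(rc[2],2),'plane',np.round(co,4),len(hi))
E
python3 look.py 3 .23
```

```text
t 7.45 pos [0.5413 0.287  0.2133] d [-0.0015  0.0072 -0.0017] rot [-0.0006 -0.0015 -0.0044] q [ 0.47  0.4   1.51 -0.    1.23 -1.18] w 0.0161 f [ 0.1 -0.1 -4.1] 68.6
[(0.89, [376.8, 150.4, 91.7, 59.0]), (0.55, [363.5, 185.9, 83.2, 47.9])]
scene [546.8 263. ] [127.  189.4] 4.51 plane [-0.0019  0.0018  0.2258] 1273
[(0.8, [130.4, 229.3, 170.4, 141.1])]
side [544.6 265.8] [126. 190.] 3.94 plane [0.0028 0.0047 0.2273] 3359
```

The carried crate is level, so move (0.001, 0.008) in tool axes, turn −0.009, and go down.

In the tool's units: 0.058 m / 0.5 = 0.116, 0.008 m / 0.5 = 0.016, -0.009 rad / 4 = -0.0023.

Request:
jog_arm(
  deltas={"segments": [[0.002,0.008,0,0,0,-0.0023],[0.002,0.016,0.01,0,0,-0.0023],[0.002,0.016,0.03,0,0,-0.0023],[0.002,0.016,0.056,0,0,-0.0023],[0.002,0.016,0.08,0,0,-0.0023],[0.002,0.016,0.1,0,0,-0.0023],[0.002,0.016,0.112,0,0,-0.0023],[0.002,0.016,0.116,0,0,-0.0023],[0.002,0.016,0.116,0,0,-0.0023],[0.002,0.016,0.116,0,0,-0.0023]]},
)

```text
time: 8.65
position: [0.5403, 0.2952, 0.1568]
eef_rot: [-0.138, 3.137, 0.001]
ft_force: [0.3, -0.7, -3.8]
gripper_width: 0.0164
grasp_force: 68.6
```

```bash
python3 go.py .5422 .2943 .147 184.75; python3 look.py 4 .17
```

```text
t 8.65 pos [0.5403 0.2952 0.1568] d [-0.0018 -0.001   0.0098] rot [0.0003 0.0011 0.0052] q [ 0.48  0.44  1.59 -0.    1.11 -1.18] w 0.0164 f [ 0.3 -0.7 -3.8] 68.6
[(0.71, [373.4, 165.2, 90.5, 54.9])]
scene [546.4 271.5] [127.5 189.5] 4.97 plane [0.0016 0.0016 0.169 ] 1175
[(0.58, [136.0, 259.9, 157.6, 137.7])]
side [543.8 274.1] [125.1 189.1] 4.87 plane [0.0046 0.0054 0.1703] 3098
```

In the tool's units: 0.009 m / 0.5 = 0.018, 0.001 m / 0.5 = 0.002.

Request:
jog_arm(
  deltas={"segments": [[0.002,0,0.006,0,0,0],[0.002,0,0.012,0,0,0],[0.002,0,0.016,0,0,0],[0.002,0,0.018,0,0,0],[0.002,0,0.018,0,0,0],[0.002,0,0.018,0,0,0]]},
)

```text
time: 9.45
position: [0.539, 0.2949, 0.1473]
eef_rot: [-0.138, 3.139, -0.0]
ft_force: [0.7, 0.6, -3.1]
gripper_width: 0.0166
grasp_force: 68.7
```

```bash
python3 go.py .5422 .2943 .147 184.75
```

```text
t 9.45 pos [0.539  0.2949 0.1473] d [-0.0031 -0.0009  0.0003] rot [-0.0001  0.      0.0053] q [ 0.48  0.45  1.61 -0.    1.09 -1.18] w 0.0166 f [ 0.7  0.6 -3.1] 68.7
```

In the tool's units: 0.0015 m / 0.5 = 0.003, 0.001 m / 0.5 = 0.002.

Request:
jog_arm(
  deltas={"segments": [[0,0,0.002,0,0,0],[0,0,0.003,0,0,0],[0,0,0.003,0,0,0],[0,0,0.003,0,0,0]]},
)

```text
time: 9.85
position: [0.5392, 0.2951, 0.1461]
eef_rot: [-0.138, 3.138, 0.001]
ft_force: [0.6, 0.5, -1.7]
gripper_width: 0.0165
grasp_force: 68.8
```

```bash
python3 go.py .5422 .2943 .147 184.75
```

```text
t 9.85 pos [0.5392 0.2951 0.1461] d [-0.0029 -0.0011 -0.0009] rot [0.0003 0.0008 0.0053] q [ 0.48  0.45  1.61  0.    1.08 -1.18] w 0.0165 f [ 0.6  0.5 -1.7] 68.8
```

In the tool's units: 0.0015 m / 0.5 = 0.003, 0.001 m / 0.5 = 0.002.

Request:
jog_arm(
  deltas={"segments": [[0,0,0.002,0,0,0],[0,0,0.003,0,0,0],[0,0,0.003,0,0,0],[0,0,0.003,0,0,0]]},
)

```text
time: 10.25
position: [0.5392, 0.2952, 0.146]
eef_rot: [-0.138, 3.137, 0.001]
ft_force: [-1.8, -0.3, 5.7]
gripper_width: 0.0163
grasp_force: 69.7
```

```bash
python3 go.py .5422 .2943 .147 184.75; python3 look.py 5 .16
```

```text
t 10.25 pos [0.5392 0.2952 0.146 ] d [-0.0029 -0.0012 -0.001 ] rot [0.0008 0.0017 0.0053] q [ 0.48  0.45  1.61  0.    1.08 -1.18] w 0.0163 f [-1.8 -0.3  5.7] 69.7
[(0.81, [370.8, 167.8, 86.6, 53.3])]
scene [545.2 271.5] [127.  188.6] 4.94 plane [ 0.0022 -0.0033  0.1582] 1148
[(0.61, [138.1, 265.4, 156.2, 137.0])]
side [542.7 274. ] [125.9 189. ] 4.98 plane [0.0016 0.0011 0.1595] 3050
```

The crate is resting: its rim is at 0.159 m, it is level, and it is centred within 1 mm. I'll open the fingers in the tray, then rise.

Request:
jog_arm(
  deltas={"segments": [[0,0,0,0,0,0],[0,0,0,0,0,0],[0,0,0,0,0,0],[0,0,0,0,0,0],[0,0,0,0,0,0]]},
  jaw=0.05,
)

```text
time: 10.95
position: [0.5389, 0.2949, 0.1441]
eef_rot: [0.139, -3.138, 0.0]
ft_force: [-0.7, 0.4, -0.6]
gripper_width: 0.0499
grasp_force: 0.0
```

Request:
jog_arm(
  deltas={"segments": [[0,0,-0.02,0,0,0],[0,0,-0.06,0,0,0],[0,0,-0.12,0,0,0],[0,0,-0.2,0,0,0],[0,0,-0.26,0,0,0],[0,0,-0.28,0,0,0],[0,0,-0.28,0,0,0],[0,0,-0.28,0,0,0]]},
)

```text
time: 11.75
position: [0.5383, 0.2946, 0.2828]
eef_rot: [0.138, -3.136, 0.002]
ft_force: [-0.2, -0.7, -0.2]
gripper_width: 0.0501
grasp_force: 0.0
```

```bash
python3 look.py 6 .16
```

```text
[(0.83, [371.8, 166.3, 89.8, 57.5])]
scene [545.7 272. ] [127.2 189.3] 4.96 plane [ 0.0045 -0.0028  0.1582] 1384
[(0.94, [137.3, 264.9, 156.1, 138.8])]
side [543.2 274.2] [125.9 189.2] 5.16 plane [-0.0007  0.0009  0.1595] 3904
```

View pics/side6.png

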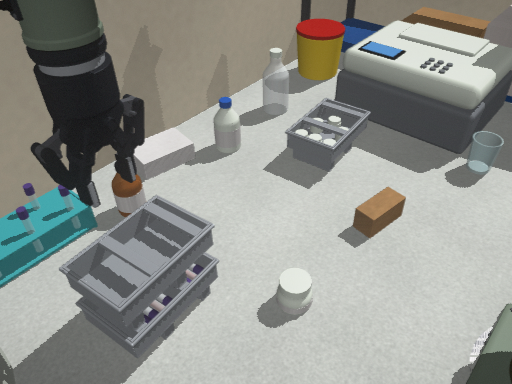

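The side picture shows the empty crate squarely stacked at (140,265) on the tube crate, turned half a turn. The gripper is clear at (110,170) and the jar crate is untouched at (330,133).

```bash
python3 -c "
from rig import r
print(r.close_job())"
```

```text
the job is handed in; nothing more can be done
None
```

The empty crate is stacked on the tube crate's bars, turned half a turn, level and centred to within about 1 mm by the last camera check; I handed the job in at about 12 s, and no verdict came back.

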